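Load the paint jar and set the mixer dial

TASK

Stand the squat paint jar with the striped code upright and gently in the middle of the mixer's round plate, turned so that the code faces the reader block, and let go of it. Then turn the mixer's dial until its pointed nose stands at the small brass clip on the rim of its scale. Leave the clip and everything else on the table where they are.

Things in the scene. Friction and masses are not known exactly. Their poses are not given: they have to be found in the camera images.
- mixer: white paint-mixer, a flat fixed box 170 (x) x 320 (y) x 50 mm high; origin under its centre at table height, z up, its long side along y. On top: round black plate towards +y, grey reader block 50 (x) x 30 (y) mm at the +y end (inner face at y = +120 mm, 75 mm above the box top, 125 mm above the table), dial towards -y
- plate (a point): centre of the top face of the mixer's round black plate, 84 mm across, 54 mm above the table, 65 mm from the reader's face; axes as the mixer
- reader (a point): centre of the reader block's dark window, which looks along the mixer's -y at the plate, 92 mm above the table
- jar: white plastic jar, 54 mm diameter, 84 mm high to the shoulder, with a grey lid 49 mm in diameter on top, 100 mm in all, about 0.3 kg; origin at the centre of its underside, z up. Its own +x axis points out through the striped code on its side; a black rib on the lid points the same way
- code (a point): middle of the jar's striped code, on its side wall 27 mm from the jar's axis and 45 mm above its underside
- dial (a joint): angle of the mixer's dial, rad, 0 to 4.71, growing clockwise seen from above; at 0 the nose points along the mixer's direction (-1, +1), at 2.36 along its +x. Turns with light friction and stays where it is left
- dial_grip (a point): on the dial's vertical axis, 87 mm above the table, at the height to grip. The dial is a black disc 60 mm across (top face 66 mm above the table) with an upright grip bar across it, 50 mm long, 16 mm thick, up to 98 mm above the table. x points along the bar to the nose, y across the bar's flat sides
- pointer (a point): point just beyond the tip of the dial's nose (white line), 46 mm from the dial's axis, 60 mm above the table; x points outward, away from the axis
- set_clip (a joint): place of the brass set clip on the scale, rad, in the same sense and from the same zero as the dial: the dial is set when both read alike. Stiff; not to be moved
- clip (a point): inner end of the small brass clip (22 mm long, 10 mm wide, top 59 mm above the table) on the rim of the dial's scale, 46 mm from the dial's axis, 60 mm above the table
- bottle: bystander: slim yellow paint bottle with a white cap, 52 mm diameter, 155 mm high; origin at its underside
- mug: bystander: white mug, 74 mm diameter, 85 mm high, handle on its +y side; origin at its underside
- brush: bystander: paint brush 190 mm long lying along its x
- tape: bystander: roll of paper tape, 90 mm across, 24 mm high; origin at its underside
- saucer: bystander: white plate 170 mm across, 18 mm high; origin at its underside
- plank: bystander: wooden block 45 x 200 x 75 mm; origin at its underside
- pot: bystander: clear water pot, 80 mm across, 100 mm high; origin at its underside
Mind the look-alikes: they are no part of the job. What is shaped like the jar but blue or red is not meant.

How it is judged:
By the outcome, as a careful person would: the job done as asked, in the order asked, and still so for the second after the job is handed in, with the robot touching nothing.
It also fails if it takes over 61 s, if anything falls off the work surface, if the arm or the gripper's body presses on something with over 40 N, if the wrist force passes 120 N, or if a joint passes its speed limit or range.

ROBOT

A 6-joint arm with a two-finger parallel gripper is mounted at the origin on the work surface. World frame = base frame: x ahead of the robot, y to its left, z up, the work surface at z = 0. Lengths are in m, angles in rad, forces in N, time in s.
With the tool pointing down it reaches from about 0.425 to 0.95 m from the base axis. Payload 3.5 kg.
Tool frame: the origin (TCP) lies between the finger pads; the fingertips stand 19 mm ahead of it and the grasp point (between the pads) is the TCP; z points along the fingers, y is the line along which they close (so a half turn about z gives the same grasp; the last joint's range is limited). The gripper opens to 85 mm and grips with 20 to 120 N. Pads are 22 mm wide; open, the fingers measure 114 mm over their backs; the gripper's body (76 mm by 85 mm) begins 54 mm behind the grasp point. The pads swing forward as they close: fully open they stand 13 mm farther back than shut.
Start: joints at [-1.35, 0.286, 1.577, -0, 1.279, -0.15], TCP at [0.245, -0.629, 0.25] pointing down, gripper open.
Joint ranges: [-2.77, 2.77], [-0.9, 2.22], [0.21, 2.48], [-1.53, 4.67], [0.24, 2.81], [-2.84, 2.84]. Speed limits (rad/s): [2.79, 2.79, 3.14, 3.14, 3.14, 3.14].

INTERFACE

Orientations are given as a unit quaternion [x, y, z, w].
In Python, from plant import monitor, eyes, ctrl gives the robot as it stands.
- The arm moves only by the shell command python3 -m handwheel 'ROWS' [FORCE]. ROWS is JSON, a list of rows, each a list of 7 numbers: the shift along the tool's x, y, z in units of 40 cm (1.0 is 40 cm), then the turn, a rotation vector about the tool's x, y, z in units of pi rad (1.0 is pi rad), then the opening, from -1 (shut) to 1 (fully open). A call has 1 to 12 rows; each row is the pose to reach, as a shift and turn from the pose commanded when the call began, along the tool's axes at that moment, turning the shorter way round; what a row does not reach only later rows make up. A row lasts 1/8 s, in which the tool goes at most 62.5 mm and 10.7 degrees, less where a joint would pass 70% of its speed; a pose out of reach is approached as far as the arm can. A call with a number of a shift or a turn outside -1 to 1 is refused whole. A call with a gripper value outside its range is refused whole. The fingers move at their own pace and stop on an object; FORCE is the grip in N (left out, the last holds). Time passes only in rows, so rows that repeat a pose let the fingers close. It gives the time, the measured TCP pose, the force, the opening and the grip force at its end, in the units of the state.
- monitor.get_state(): the state, without advancing time (a new reading comes with each control period).
- eyes.read_camera(name): name is "scene" or "top" or "wrist"; returns the picture (420x560x3 uint8, red, green, blue); there is no depth.
- eyes.camera_params(name): a dict with "K" (3x3 intrinsics, pixels), "R" (3x3) and "t" (3): a world point X has camera coordinates R X + t. Camera axes: x right, y down, z forward; pixel columns grow to the right and rows downward; lengths in m; the calibration is good to about 2 mm. A picture is of the moment at which its call begins: read the wrist's pose just before it. camera_params takes no time and is no camera call; for the wrist camera it gives the pose at the moment of the call.
- ctrl.sign_off(): hands the job in; it is judged then, once.
The state is a dict: "time": time; "qpos": joint angles; "dq": joint speeds; "joint_efforts": joint torques, N m; "eef_pos": TCP position; "tcp_rot": TCP orientation; "contact_force": force on the tool from outside, world axes, zero at the start; "wrist_torque": the same for the moment, N m; "opening": opening from 0.0 (shut) to 1.0 (fully open); "finger_force": force on a finger pad.
Only numpy, scipy, OpenCV 4.12 (cv2) and the standard library are available. Lean on these libraries where they do the work, as an engineer would, in place of code of your own. Each camera call takes 0.05 s, during which the arm holds its last target. There are 200 camera calls.

## Working session

There is one attempt and no reset: what is moved stays moved. The work goes in short steps, Python scripts to look and compute and a shell command to move; the robot and the scene stay as the last step left them, time stands still between calls to the robot, and variables do not carry over. Pictures are saved under pics/ and viewed, at most 14 in all, crops included, and the job is handed in when it is done.

```bash
mkdir -p pics; ls
python3 - <<'E'
from plant import monitor, eyes, ctrl
import cv2, numpy as np
print(monitor.get_state())
for n in ("scene","top"):
    im=eyes.read_camera(n); cv2.imwrite(f"pics/{n}0.png",im[:,:,::-1])
    p=eyes.camera_params(n); print(n,{k:np.round(v,4).tolist() for k,v in p.items()})
E
```

```text
pics
{'time': 0.0, 'qpos': array([-1.34996921e+00,  2.87157947e-01,  1.57816964e+00,  1.63523670e-05,
        1.27860088e+00, -1.49986842e-01]), 'dq': array([ 0.00166289, -0.00163228, -0.00068338,  0.00086933, -0.00178199,
        0.00144417]), 'joint_efforts': array([-4.47650143e-05, -4.05980873e+01, -2.92622817e+01, -1.48271392e-04,
        5.94226949e-03,  2.58665089e-06]), 'eef_pos': array([ 0.24450682, -0.62850538,  0.24895626]), 'tcp_rot': array([ 9.82861072e-01,  1.84344103e-01, -3.35367310e-05, -1.16744925e-03]), 'contact_force': array([ 0.10746458, -0.62890697,  0.17722559]), 'wrist_torque': array([ 0.04198348, -0.00923813,  0.02833185]), 'finger_force': 0.0, 'opening': 0.9992882975850048}
scene {'K': [[434.1127, 0.0, 279.0876], [0.0, 434.1127, 215.3089], [0.0, 0.0, 1.0]], 'R': [[-0.7582, 0.652, -0.0071], [0.5668, 0.6537, -0.5015], [-0.3223, -0.3842, -0.8651]], 't': [0.3754, -0.2909, 1.5429]}
top {'K': [[447.44, 0.0, 279.8343], [0.0, 447.44, 205.2909], [0.0, 0.0, 1.0]], 'R': [[-0.0203, -0.9997, -0.0151], [-0.9944, 0.0217, -0.1039], [0.1041, 0.0129, -0.9945]], 't': [0.0564, 0.5086, 1.4447]}
```

View pics/scene0.png

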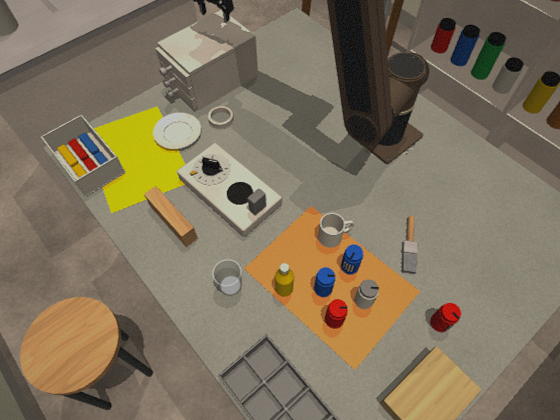

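View pics/top0.png

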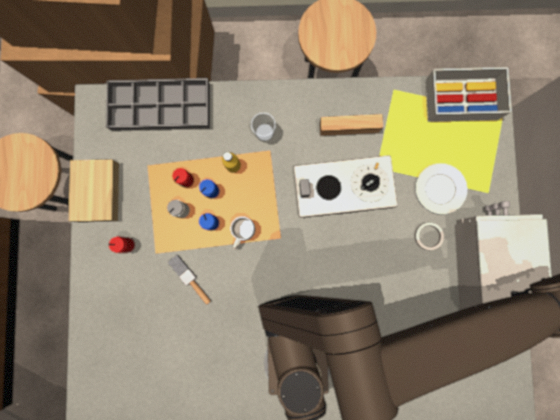

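The jar candidates in the scene view are white with a grey lid (367,294), blue (325,281), blue (352,259), red (336,313) and red (446,317). In the top view the white one is at (178,207). Only the white one fits the description. The mixer's plate is at (329,187) and its dial at (371,183) in the top view. Next I'll confirm with one enlarged crop.

```bash
cat > h.py <<'E'
import numpy as np, cv2
from scipy.spatial.transform import Rotation as Rot
from plant import monitor, eyes, ctrl
def ray(p,uv):
    d=p["R"].T@np.linalg.solve(p["K"],[uv[0],uv[1],1.]); return -p["R"].T@p["t"],d/np.linalg.norm(d)
def onz(p,uv,z):
    c,d=ray(p,uv); return c+d*(z-c[2])/d[2]
def proj(p,X):
    q=p["K"]@(p["R"]@np.asarray(X)+p["t"]); return q[:2]/q[2]
E
python3 - <<'E'
from h import *
s=cv2.imread("pics/scene0.png"); t=cv2.imread("pics/top0.png")
def c(im,x,y,r,w=400,h=300): return cv2.resize(im[y-r*3//4:y+r*3//4,x-r:x+r],(w,h),interpolation=cv2.INTER_CUBIC)
cv2.imwrite("pics/crop1.png",np.vstack([np.hstack([c(s,367,294,28),c(t,178,207,28)]),np.hstack([c(s,212,166,36),c(t,371,183,36)])]))
for n,a in (("top",[(178,207,.1),(329,187,.054),(371,183,.098),(297,165,.05),(394,158,.05),(396,209,.05),(299,216,.05)]),("scene",[(367,287,.1),(240,193,.054)])):
    p=eyes.camera_params(n)
    for u,v,z in a: print(n,u,v,onz(p,(u,v),z).round(4))
E
```

```text
top 178 207 [0.5036 0.364  0.1   ]
top 329 187 [ 0.5629 -0.115   0.054 ]
top 371 183 [ 0.5663 -0.2425  0.098 ]
top 297 165 [ 0.6383 -0.0134  0.05  ]
top 394 158 [ 0.6541 -0.3299  0.05  ]
top 396 209 [ 0.4871 -0.3286  0.05  ]
top 299 216 [ 0.4712 -0.0158  0.05  ]
scene 367 287 [0.5073 0.3724 0.1   ]
scene 240 193 [ 0.5628 -0.1081  0.054 ]
```

View pics/crop1.png

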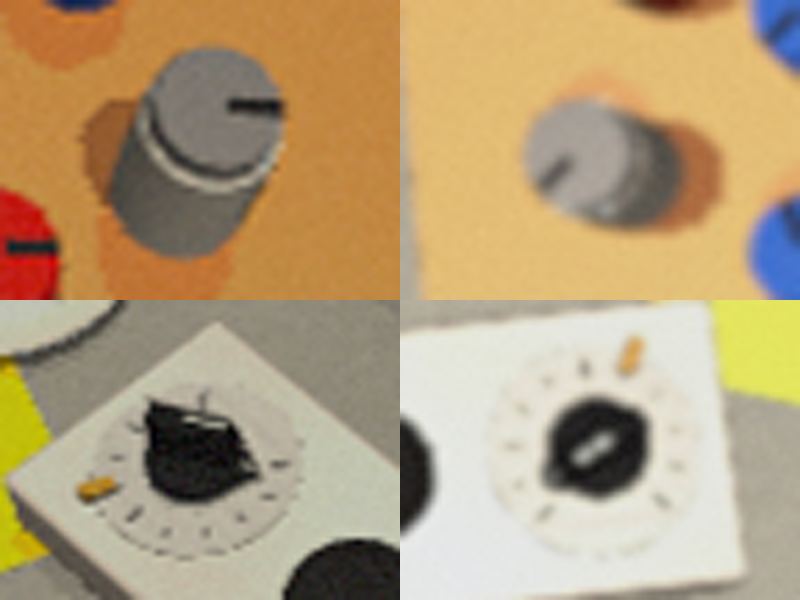

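The crop shows the jar I want: white side, grey lid and black rib, standing upright. In the top view its rib points down-left. The dial's nose points down-left near zero, and the brass clip is at about (376,172) up-right in the top view. Next I'll refine with the wrist camera.

```bash
cat >> h.py <<'E'
def plan(target,yaw_tooly,down=True):
    """rows' full shift & turn from present pose to a tool-down pose with tool y at yaw_tooly (deg)"""
    s=monitor.get_state(); R0=Rot.from_quat(s["tcp_rot"]); a=np.radians(yaw_tooly)
    y=np.array([np.cos(a),np.sin(a),0]); z=np.array([0,0,-1.]); x=np.cross(y,z)
    R1=Rot.from_matrix(np.c_[x,y,z])
    sh=R0.inv().apply(np.array(target)-s["eef_pos"])/.4; tu=(R0.inv()*R1).as_rotvec()/np.pi
    print("t",s["time"],"shift",sh.round(4),"turn",tu.round(4),"| min rows",round(max(np.linalg.norm(sh)*.4/.0625,np.linalg.norm(tu)*180/10.7),1),"q6",s["qpos"][5].round(2))
E
python3 - <<'E'
from h import *
s=monitor.get_state(); p=eyes.camera_params("wrist"); R=Rot.from_quat(s["tcp_rot"]).as_matrix()
print("K",p["K"].round(1).tolist()); c=-p["R"].T@p["t"]
print("cam in tool",(R.T@(c-s["eef_pos"])).round(3),"cam axes in tool cols",(R.T@p["R"].T).round(3).tolist())
plan([.50,-.2,.30],-90)
E
```

```text
K [[350.8, 0.0, 277.4], [0.0, 350.8, 213.7], [0.0, 0.0, 1.0]]
cam in tool [ 0.076 -0.    -0.124] cam axes in tool cols [[0.001, -0.954, -0.3], [1.0, 0.001, -0.0], [0.001, -0.3, 0.954]]
t 0.1 shift [ 0.9836 -0.7674 -0.1254] turn [-0.0007  0.      0.118 ] | min rows 8.0 q6 -0.15
```

Run:
```python
from h import *
plan([.60,-.18,.32],-90)
```

```text
t 0.1 shift [ 1.2348 -0.7236 -0.1754] turn [-0.0007  0.      0.118 ] | min rows 9.2 q6 -0.15
```

```bash
python3 -m handwheel '[[0,0,-0.15,0,0,0,1],[0.31,-0.18,-0.175,0,0,0.06,1],[0.62,-0.36,-0.175,0,0,0.118,1],[0.62,-0.36,-0.175,0,0,0.118,1],[0.62,-0.36,-0.175,0,0,0.118,1],[0.62,-0.36,-0.175,0,0,0.118,1]]'
python3 - <<'E'
from h import *
plan([.60,-.18,.32],-90)
E
```

```text
time: 0.85
eef_pos: [0.4249, -0.4024, 0.32]
tcp_rot: [1.0, 0.001, -0.0, -0.0]
contact_force: [0.6, -0.1, 0.4]
opening: 1.0
finger_force: 0.0
t 0.85 shift [ 4.389e-01 -5.550e-01  4.000e-04] turn [-0.0003  0.      0.0007] | min rows 4.5 q6 0.64
```

```bash
python3 -m handwheel '[[0.44,-0.555,0,0,0,0,1],[0.44,-0.555,0,0,0,0,1],[0.44,-0.555,0,0,0,0,1],[0.44,-0.555,0,0,0,0,1],[0.44,-0.555,0,0,0,0,1],[0.44,-0.555,0,0,0,0,1],[0.44,-0.555,0,0,0,0,1]]' | head -2
cat > shot.py <<'E'
import sys
from h import *
n=sys.argv[1]; p=eyes.camera_params("wrist"); im=eyes.read_camera("wrist")[:,:,::-1]
cv2.imwrite(f"pics/{n}.png",im); np.savez(f"pics/{n}.npz",**p)
E
python3 shot.py w1
```

```text
time: 1.72
eef_pos: [0.5991, -0.1833, 0.3198]
```

View pics/w1.png

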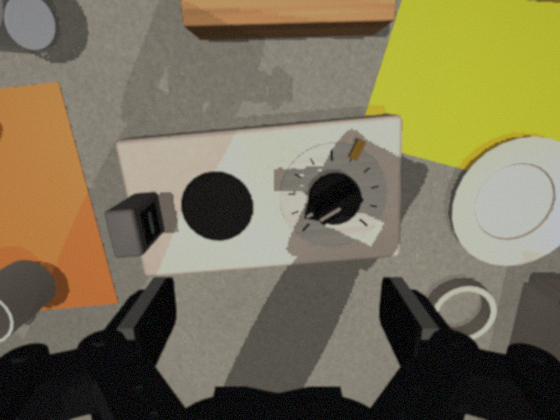

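The wrist view shows the plate at (217,206), the reader at (137,224), the dial at (333,199) with its nose down-left near (308,215), and the clip at (357,148).

Run:
```python
from h import *
im=cv2.imread("pics/w1.png"); p=dict(np.load("pics/w1.npz")); g=im.max(2)
def big(mask,x0,y0,x1,y1):
    m=np.zeros_like(mask); m[y0:y1,x0:x1]=mask[y0:y1,x0:x1]
    return max(cv2.findContours(m,0,cv2.CHAIN_APPROX_NONE)[0],key=cv2.contourArea)[:,0].astype(float)
W=lambda c,z: np.array([onz(p,q,z)[:2] for q in c])
def circ(P):
    A=np.c_[2*P,np.ones(len(P))]; s=np.linalg.lstsq(A,(P**2).sum(1),rcond=None)[0]; return s[:2],np.sqrt(s[2]+s[:2]@s[:2])
bl=((g<45)*255).astype(np.uint8)
c=big(bl,175,160,260,250); P=W(c,.054); pc,r=circ(P); print("plate",pc.round(4),"d",2*r)
# dial disc: contour, robust circle
c=big(((g<60)*255).astype(np.uint8),295,160,372,240); P=W(c,.066)
ok=np.ones(len(P),bool)
for _ in range(8):
    dc,r=circ(P[ok]); e=abs(np.linalg.norm(P-dc,axis=1)-r); ok=e<max(.0012,np.percentile(e,55))
print("dial",dc.round(4),"d",2*r,ok.mean()); 
hsv=cv2.cvtColor(im,cv2.COLOR_BGR2HSV)
br=cv2.inRange(hsv,(8,120,60),(28,255,255)); c=big(br,335,130,380,170); 
rect=cv2.minAreaRect((W(c,.059)*1000).astype(np.float32)); print("clip rect mm",rect)
cc=np.array(rect[0])/1000; v=cc-dc; print("clip dist",np.linalg.norm(v),"ang",np.degrees(np.arctan2(v[1],v[0])))
# long far/near edges of box top
gray=cv2.cvtColor(im,cv2.COLOR_BGR2GRAY).astype(int)
for lo,hi,xs,z in ((100,160,range(140,395,5),.05),(240,290,range(165,300,5),.05)):
    pts=[]
    for x in xs:
        d=np.abs(np.diff(cv2.GaussianBlur(gray[lo:hi,x-2:x+3].mean(1).astype(np.float32),(1,5),0).ravel())); pts.append((x,lo+d.argmax()+.5))
    l=W(pts,z); 
    for _ in range(5):
        k=np.polyfit(l[:,1],l[:,0],1); e=abs(np.polyval(k,l[:,1])-l[:,0]); l=l[e<=max(.001,np.percentile(e,80))]
    print("edge yaw deg",np.degrees(-np.arctan(k[0])),"x at y=-.17",np.polyval(k,-.17),len(l))
# both top circle centres
v=pc-dc; print("dial->plate",np.linalg.norm(v),"yaw",np.degrees(np.arctan2(-v[0],v[1])))
cv2.imwrite("pics/c2.png",cv2.resize(im[120:260,290:410],(600,700)[:2] if 0 else (514,600),interpolation=cv2.INTER_CUBIC))
pt=eyes.camera_params("top"); print("plate via top",onz(pt,(329,187),.054)[:2].round(4))
plan([.56,.30,.32],-90)
```

```text
plate [ 0.5613 -0.1131] d 0.07888415007604566
dial [ 0.5743 -0.2463] d 0.057741239642190995 0.6336633663366337
clip rect mm ((627.5797729492188, -269.3744812011719), (9.868613243103027, 20.73063850402832), 69.01966094970703)
clip dist 0.05804037425825785 ang -23.396434962873226
edge yaw deg 5.05714652264151 x at y=-.17 0.650191008562703 50
edge yaw deg 5.102564194926587 x at y=-.17 0.4839278012226549 21
dial->plate 0.133880942675503 yaw 5.561677902627285
plate via top [ 0.5629 -0.115 ]
t 1.775 shift [-9.8500e-02 -1.2094e+00 -2.0000e-04] turn [ 0.      0.0003 -0.0003] | min rows 7.8 q6 1.11
```

View pics/c2.png

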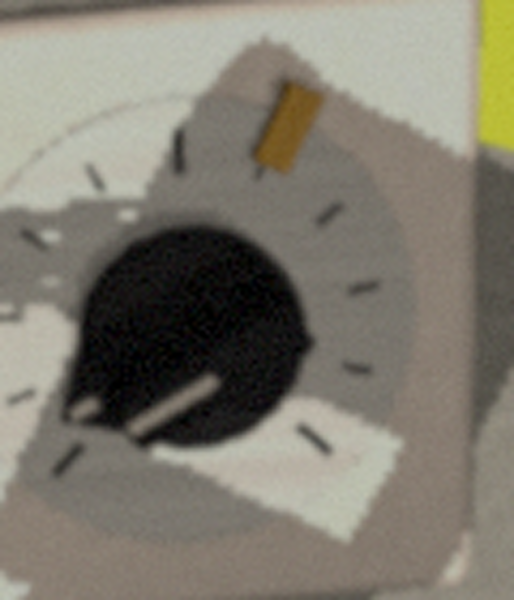

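Box yaw is about 5.1°, the plate centre is (.561,-.113), and the dial axis is (.574,-.246). All three lie on the box centreline within 1 mm. The clip points at about -22.5° in the world frame. Now on to the jar.

```bash
python3 -m handwheel '[[-0.07,-0.7,0,0,0,0,1],[-0.07,-0.7,0,0,0,0,1],[-0.07,-0.7,0,0,0,0,1],[-0.07,-0.7,0,0,0,0,1],[-0.07,-0.7,0,0,0,0,1]]'|head -2; python3 -m handwheel '[[-0.07,-0.67,0,0,0,0,1],[-0.07,-0.67,0,0,0,0,1],[-0.07,-0.67,0,0,0,0,1],[-0.07,-0.67,0,0,0,0,1],[-0.07,-0.67,0,0,0,0,1],[-0.07,-0.67,0,0,0,0,1],[-0.07,-0.67,0,0,0,0,1]]'|head -2;python3 shot.py w2
```

```text
time: 2.4
eef_pos: [0.5707, 0.0983, 0.3206]
time: 3.28
eef_pos: [0.5442, 0.363, 0.3203]
```

View pics/w2.png

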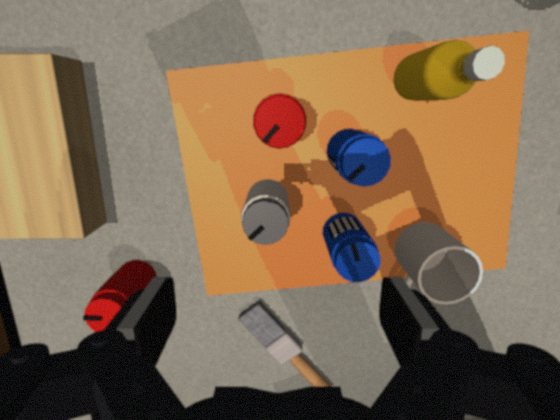

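The wrist view shows the white/grey jar's lid at (265,219), with its rib running to (250,239). The blue jar (351,250) carries a striped code too, but it is blue, so it isn't meant.

Run:
```python
from h import *
from scipy.optimize import least_squares
im=cv2.imread("pics/w2.png"); p=dict(np.load("pics/w2.npz")); hsv=cv2.cvtColor(im,cv2.COLOR_BGR2HSV)
m=np.zeros(im.shape[:2],np.uint8); m[170:255,232:302]=((hsv[170:255,232:302,1]<90))*255
m=cv2.morphologyEx(m,cv2.MORPH_CLOSE,np.ones((9,9)))
c=max(cv2.findContours(m,0,cv2.CHAIN_APPROX_NONE)[0],key=cv2.contourArea)[:,0].astype(float); print("bbox",c.min(0),c.max(0))
W=lambda c,z: np.array([onz(p,q,z)[:2] for q in c])
P=W(c[c[:,1]>218],.1)
f=least_squares(lambda s:np.linalg.norm(P-s[:2],axis=1)-s[2],[*P.mean(0),.0245],loss="soft_l1",f_scale=.0005).x; print("lid",f.round(4))
g=im.max(2); rb=np.zeros_like(m); rb[205:245,240:292]=(g[205:245,240:292]<60)*255
yx=np.argwhere(rb)[:,::-1].astype(float); Q=W(yx,.1); q=Q.mean(0); d=q-f[:2]
e,V=np.linalg.eigh(np.cov((Q-q).T)); v=V[:,1]*np.sign(V[:,1]@d)
print("rib n",len(Q),"dist",np.linalg.norm(d),"ang centre",np.degrees(np.arctan2(d[1],d[0])),"ang axis",np.degrees(np.arctan2(v[1],v[0])),"len",4*e[1]**.5)
b=c[c[:,1]<190]; print("base top px",b.mean(0))
for nm,z in(("scene",.1),): 
    print("proj lid in scene",proj(eyes.camera_params(nm),[*f[:2],.1]),"top",proj(eyes.camera_params("top"),[*f[:2],.1]))
```

```text
bbox [241. 180.] [289. 243.]
lid [0.5035 0.3759 0.0237]
rib n 82 dist 0.012138911023709799 ang centre 140.6044892679896 ang axis 136.00588811507075 len 0.0455416996944532
base top px [267.44444444 183.08333333]
proj lid in scene [368.97294683 287.04780337] top [174.21179067 207.13604427]
```

Run:
```python
from h import *
im=cv2.imread("pics/w2.png"); p=dict(np.load("pics/w2.npz")); c0=np.array([.5035,.3759]); g=im.max(2)
for th in(35,45,55,70):
    rb=np.zeros(g.shape,np.uint8); rb[205:246,240:292]=(g[205:246,240:292]<th)
    n,l,st,ce=cv2.connectedComponentsWithStats(rb); i=1+st[1:,4].argmax()
    Q=np.array([onz(p,q,.1)[:2] for q in np.argwhere(l==i)[:,::-1].astype(float)]); q=Q.mean(0); d=q-c0
    e,V=np.linalg.eigh(np.cov((Q-q).T)); v=V[:,1]*np.sign(V[:,1]@d); nrm=np.array([-v[1],v[0]])
    print(th,len(Q),ce[i].round(1),"r %.4f ang %.1f axis %.1f offs %.4f len %.4f"%(np.linalg.norm(d),np.degrees(np.arctan2(d[1],d[0])),np.degrees(np.arctan2(v[1],v[0])),nrm@d,12**.5*e[1]**.5))
plan([.5035,.3759,.16],45.5-180)
plan([.5035,.3759,.16],45.5)
```

```text
35 39 [256.1 232.1] r 0.0146 ang 140.1 axis 132.9 offs 0.0018 len 0.0167
45 57 [256.1 232.1] r 0.0146 ang 140.3 axis 135.0 offs 0.0013 len 0.0175
55 68 [256.1 232.1] r 0.0147 ang 140.3 axis 133.5 offs 0.0017 len 0.0183
70 90 [256.3 231.9] r 0.0144 ang 140.5 axis 134.0 offs 0.0016 len 0.0188
t 3.325 shift [-0.102  -0.0324  0.4009] turn [ 2.000e-04 -1.000e-04  2.464e-01] | min rows 4.1 q6 2.01
t 3.325 shift [-0.102  -0.0324  0.4009] turn [ 1.000e-04  2.000e-04 -7.536e-01] | min rows 12.7 q6 2.01
```

```bash
python3 -m handwheel '[[-0.102,-0.032,0.0,0,0,-0.759,1],[-0.102,-0.032,0.0,0,0,-0.759,1],[-0.102,-0.032,0.0,0,0,-0.759,1],[-0.102,-0.032,0.0,0,0,-0.759,1],[-0.102,-0.032,0.0,0,0,-0.759,1],[-0.102,-0.032,0.0,0,0,-0.759,1],[-0.102,-0.032,0.0,0,0,-0.759,1],[-0.102,-0.032,0.1,0,0,-0.759,1],[-0.102,-0.032,0.2,0,0,-0.759,1],[-0.102,-0.032,0.3,0,0,-0.759,1],[-0.102,-0.032,0.37,0,0,-0.759,1],[-0.102,-0.032,0.37,0,0,-0.759,1]]'
python3 - <<'E'
from h import *
plan([.503,.3755,.068],46.5)
E
```

```text
time: 4.82
eef_pos: [0.5017, 0.375, 0.1687]
tcp_rot: [0.43, 0.903, -0.003, -0.002]
contact_force: [-0.1, 0.5, 0.5]
opening: 1.002
finger_force: 0.0
t 4.825 shift [-0.0013  0.0051  0.2517] turn [-0.0021 -0.0005 -0.041 ] | min rows 1.6 q6 -0.2
```

```bash
python3 -m handwheel '[[0,0.004,0.0,-0.002,0,-0.041,1],[0,0.004,0.06,-0.002,0,-0.041,1],[0,0.004,0.12,-0.002,0,-0.041,1],[0,0.004,0.18,-0.002,0,-0.041,1],[0,0.004,0.22,-0.002,0,-0.041,1],[0,0.004,0.252,-0.002,0,-0.041,1],[0,0.004,0.252,-0.002,0,-0.041,1],[0,0.004,0.252,-0.002,0,-0.041,1]]'; python3 -m handwheel '[[0,0,0,0,0,0,0.3],[0,0,0,0,0,0,0.1],[0,0,0,0,0,0,-0.1],[0,0,0,0,0,0,-0.3],[0,0,0,0,0,0,-0.3],[0,0,0,0,0,0,-0.3],[0,0,0,0,0,0,-0.3],[0,0,0,0,0,0,-0.3]]' 35
```

```text
time: 5.82
eef_pos: [0.5046, 0.379, 0.0724]
tcp_rot: [0.372, 0.928, 0.003, 0.002]
contact_force: [0.3, 0.4, 0.6]
opening: 0.996
finger_force: 0.0
time: 6.82
eef_pos: [0.5038, 0.3785, 0.0725]
tcp_rot: [0.372, 0.928, 0.002, 0.001]
contact_force: [-3.6, -3.2, 6.0]
opening: 0.624
finger_force: 36.1
```

```bash
python3 -m handwheel '[[0,0,-0.05,0,0,0,-0.4],[0,0,-0.15,0,0,0,-0.4],[0,0,-0.3,0,0,0,-0.4],[0,0,-0.4,0,0,0,-0.4],[0,0,-0.45,0,0,0,-0.4],[0,0,-0.45,0,0,0,-0.4],[0,0,-0.45,0,0,0,-0.4]]'; python3 shot.py w3
```

```text
time: 7.7
eef_pos: [0.502, 0.3774, 0.2484]
tcp_rot: [0.372, 0.928, 0.001, -0.0]
contact_force: [-0.3, -0.6, -4.7]
opening: 0.624
finger_force: 38.1
```

View pics/w3.png

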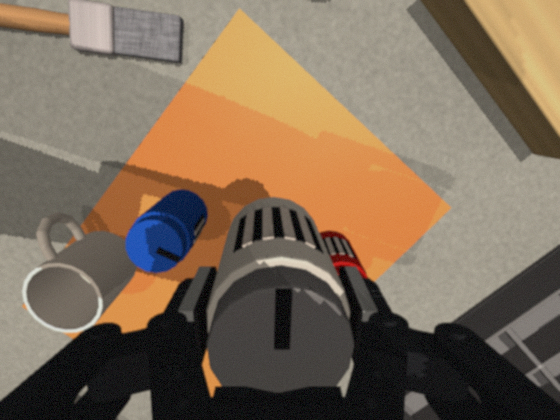

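The wrist view in hand shows the striped code facing the camera (around (272,225)) and the rib running from (284,290) to (281,348), nearly along the tool's x.

Run:
```python
from h import *
im=cv2.imread("pics/w3.png"); p=dict(np.load("pics/w3.npz")); s=monitor.get_state(); T=Rot.from_quat(s["tcp_rot"]); x0=s["eef_pos"]
zl=x0[2]+.1-.0724
g=im.max(2); rb=np.zeros(g.shape,np.uint8); rb[285:355,262:305]=g[285:355,262:305]<35
n,l,st,ce=cv2.connectedComponentsWithStats(rb); i=1+st[1:,4].argmax(); print(st[i])
A=T.inv().apply(np.array([onz(p,q,zl) for q in np.argwhere(l==i)[:,::-1].astype(float)])-x0)[:,:2]*1000
q=A.mean(0); e,V=np.linalg.eigh(np.cov((A-q).T)); v=V[:,1]*np.sign(V[0,1])
print("rib in tool mm",q.round(1),"axis deg",np.degrees(np.arctan2(v[1],v[0])).round(2),A.min(0).round(1),A.max(0).round(1))
L=[T.inv().apply(onz(p,u,zl)-x0)*1000 for u in((209,345),(353,345),(281,268))]; print(np.round(L,1).tolist())
plan([.5613,-.1131,.30],5.1)
```

```text
[274 289  18  60 915]
rib in tool mm [11.6  1.6] axis deg 1.65 [ 0.4 -1.1] [22.1  4.3]
[[1.6, -22.3, -27.6], [1.6, 24.7, -27.6], [29.3, 1.1, -27.6]]
t 7.75 shift [-0.9543 -0.7837 -0.1319] turn [ 2.000e-04 -6.000e-04  2.289e-01] | min rows 7.9 q6 -0.33
```

Run:
```python
from h import *
from scipy.optimize import least_squares
im=cv2.imread("pics/w3.png"); p=dict(np.load("pics/w3.npz")); s=monitor.get_state(); T=Rot.from_quat(s["tcp_rot"]); x0=s["eef_pos"]
hsv=cv2.cvtColor(im,cv2.COLOR_BGR2HSV)
tool=lambda u,zt:T.inv().apply(onz(p,u,x0[2]-zt)-x0)[:2]*1000
# base front arc: first non-orange row per column
pts=[]
for x in range(250,296,3):
    col=hsv[185:230,x,1]; pts.append((x,185+np.argmax(col<110)))
B=np.array([tool(u,.0724) for u in pts]); print(pts[::5])
f=least_squares(lambda c:np.linalg.norm(B-c,axis=1)-27,[0,0],loss="soft_l1").x; print("base centre",f.round(1))
g=im.max(2); print("col 265 profile",[(r,int(g[r,265])) for r in range(250,300,3)])
plan([.5613,-.1131,.30],6.6)
```

```text
[(250, np.int64(203)), (265, np.int64(198)), (280, np.int64(198)), (295, np.int64(204))]
base centre [-2.  -3.1]
col 265 profile [(250, 102), (253, 107), (256, 105), (259, 183), (262, 178), (265, 127), (268, 71), (271, 49), (274, 49), (277, 50), (280, 48), (283, 49), (286, 55), (289, 67), (292, 73), (295, 72), (298, 66)]
t 7.75 shift [-0.9543 -0.7837 -0.1319] turn [ 2.000e-04 -5.000e-04  2.205e-01] | min rows 7.9 q6 -0.33
```

```bash
python3 -m handwheel '[[0,0,-0.13,0,0,0,-0.4],[-0.08,-0.07,-0.13,0,0,0.02,-0.4],[-0.18,-0.15,-0.13,0,0,0.05,-0.4],[-0.28,-0.23,-0.13,0,0,0.08,-0.4],[-0.38,-0.31,-0.13,0,0,0.11,-0.4],[-0.48,-0.39,-0.13,0,0,0.14,-0.4],[-0.58,-0.47,-0.13,0,0,0.17,-0.4],[-0.68,-0.56,-0.13,0,0,0.2,-0.4],[-0.78,-0.64,-0.13,0,0,0.22,-0.4],[-0.88,-0.72,-0.13,0,0,0.22,-0.4],[-0.93,-0.765,-0.13,0,0,0.22,-0.4],[-0.952,-0.784,-0.13,0,0,0.22,-0.4]]'; python3 -m handwheel '[[0,0,0,0,0,0,-0.4],[0,0,0,0,0,0,-0.4],[0,0,0,0,0,0,-0.4]]'|head -3
python3 - <<'E'
from h import *
plan([.5611,-.1111,.130],6.6)
E
```

```text
time: 9.25
eef_pos: [0.5609, -0.1133, 0.2993]
tcp_rot: [0.665, 0.746, 0.003, -0.002]
contact_force: [-0.7, -0.0, -4.3]
opening: 0.622
finger_force: 39.3
time: 9.62
eef_pos: [0.5615, -0.1108, 0.3017]
tcp_rot: [0.664, 0.748, 0.003, 0.0]
t 9.625 shift [-0.0024 -0.0034  0.4292] turn [ 0.0016 -0.0013  0.0011] | min rows 2.7 q6 -0.49
```

```bash
python3 -m handwheel '[[-0.001,-0.001,0.08,0.001,-0.001,0,-0.4],[-0.001,-0.001,0.18,0.001,-0.001,0,-0.4],[-0.001,-0.001,0.28,0.001,-0.001,0,-0.4],[-0.001,-0.001,0.35,0.001,-0.001,0,-0.4],[-0.001,-0.001,0.39,0.001,-0.001,0,-0.4],[-0.001,-0.001,0.415,0.001,-0.001,0,-0.4],[-0.001,-0.001,0.425,0.001,-0.001,0,-0.4],[-0.001,-0.001,0.425,0.001,-0.001,0,-0.4],[-0.001,-0.001,0.425,0.001,-0.001,0,-0.4]]'
python3 - <<'E'
from h import *
plan([.5611,-.1111,.1264],6.6)
E
```

```text
time: 10.75
eef_pos: [0.5626, -0.112, 0.1328]
tcp_rot: [0.665, 0.747, 0.001, 0.001]
contact_force: [0.2, -0.3, -3.8]
opening: 0.621
finger_force: 39.3
t 10.75 shift [ 0.0027 -0.0036  0.0161] turn [0.0012 0.0001 0.0005] | min rows 0.1 q6 -0.49
```

```bash
python3 -m handwheel '[[0.002,-0.003,0.004,0.001,0,0,-0.4],[0.002,-0.003,0.008,0.001,0,0,-0.4],[0.002,-0.003,0.011,0.001,0,0,-0.4],[0.002,-0.003,0.013,0.001,0,0,-0.4],[0.002,-0.003,0.014,0.001,0,0,-0.4],[0.002,-0.003,0.014,0.001,0,0,-0.4]]'; python3 shot.py w4
```

```text
time: 11.5
eef_pos: [0.5607, -0.1112, 0.1267]
tcp_rot: [0.665, 0.747, -0.0, -0.001]
contact_force: [-2.4, 0.6, 1.4]
opening: 0.633
finger_force: 39.7
```

View pics/w4.png

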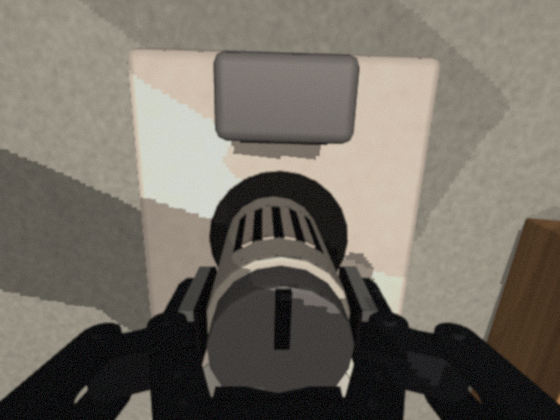

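The view shows the jar centred on the plate, its code facing the reader block (the block's edge is at row ~140). The force went from -4 N to +1.4 N, so the jar has touched down. Releasing.

```bash
python3 -m handwheel '[[0,0,0,0,0,0,0.4],[0,0,0,0,0,0,0.6],[0,0,0,0,0,0,0.8],[0,0,0,0,0,0,1],[0,0,0,0,0,0,1],[0,0,-0.05,0,0,0,1],[0,0,-0.15,0,0,0,1],[0,0,-0.28,0,0,0,1],[0,0,-0.4,0,0,0,1],[0,0,-0.45,0,0,0,1],[0,0,-0.45,0,0,0,1]]'
python3 - <<'E'
from h import *
plan([.574,-.19,.33],5.1)
E
```

```text
time: 12.92
eef_pos: [0.5615, -0.1113, 0.308]
tcp_rot: [0.665, 0.747, 0.0, 0.001]
contact_force: [-0.6, -0.7, -0.4]
opening: 1.003
finger_force: 0.0
t 12.925 shift [-0.1991  0.0083 -0.0547] turn [0.0007 0.0004 0.0089] | min rows 1.3 q6 -0.49
```

```bash
python3 -m handwheel '[[-0.2,0.008,-0.055,0,0,0,1],[-0.225,0.008,-0.055,0,0,0,1],[-0.225,0.008,-0.055,0,0,0,1],[-0.225,0.008,-0.055,0,0,0,1],[-0.225,0.008,-0.055,0,0,0,1]]'|head -3; python3 shot.py w5
```

```text
time: 13.55
eef_pos: [0.5743, -0.1988, 0.3267]
tcp_rot: [0.664, 0.748, -0.0, -0.002]
```

View pics/w5.png

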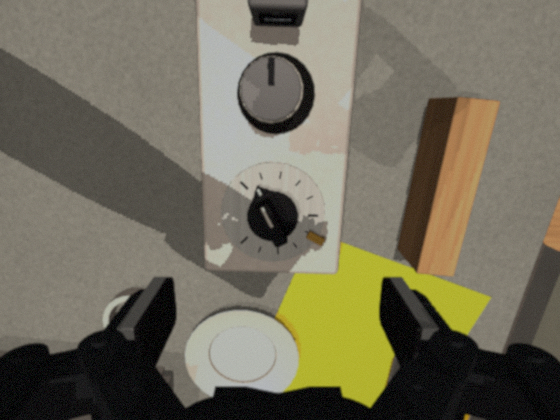

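The view shows the jar upright on the plate with its rib pointing at the reader, the dial at (271,215) with its nose mark at (259,191), and the clip at (316,238).

```bash
cat > dial.py <<'E'
import sys
from h import *
from scipy.optimize import least_squares
n=sys.argv[1]; u0,v0=map(int,sys.argv[2:4])
im=cv2.imread(f"pics/{n}.png"); p=dict(np.load(f"pics/{n}.npz")); g=im.max(2); hsv=cv2.cvtColor(im,cv2.COLOR_BGR2HSV)
ang=lambda d:np.degrees(np.arctan2(d[1],d[0])).round(1)
W=lambda c,z: np.array([onz(p,q,z)[:2] for q in np.asarray(c,float)])
def pca(Q):
    q=Q.mean(0); e,V=np.linalg.eigh(np.cov((Q-q).T)); return q,V[:,1],(12*e)**.5
win=np.zeros(g.shape,np.uint8); cv2.circle(win,(u0,v0),42,1,-1)
m=((g<60)&(win>0)).astype(np.uint8); m=cv2.morphologyEx(m,cv2.MORPH_OPEN,np.ones((5,5)));m=cv2.morphologyEx(m,cv2.MORPH_CLOSE,np.ones((7,7)))
c=max(cv2.findContours(m,0,cv2.CHAIN_APPROX_NONE)[0],key=cv2.contourArea)
P=W(c[:,0],.066); f=least_squares(lambda s:np.linalg.norm(P-s[:2],axis=1)-s[2],[*P.mean(0),.03],loss="cauchy",f_scale=.0006).x; dc=f[:2]; print("disc",f.round(4))
hull=np.zeros_like(m); cv2.drawContours(hull,[cv2.convexHull(c)],-1,1,-1)
w=((g>95)&(cv2.erode(hull,np.ones((3,3)))>0)).astype(np.uint8); k,l,st,ce=cv2.connectedComponentsWithStats(w,connectivity=8)
for i in range(1,k):
    if st[i,4]>=4:
        for z in(.098,.061):
            q,v,L=pca(W(np.argwhere(l==i)[:,::-1],z)); print(" white n",st[i,4],ce[i].round(1),"z",z,"pos",q.round(4),"r %.4f"%np.linalg.norm(q-dc),"dir",ang(q-dc),"axis",ang(v),"len",L.round(4))
b=cv2.inRange(hsv,(8,120,50),(22,255,255))*win; k,l,st,ce=cv2.connectedComponentsWithStats(b); i=1+st[1:,4].argmax()
q,v,L=pca(W(np.argwhere(l==i)[:,::-1],.059)); print("clip",q.round(4),"r %.4f"%np.linalg.norm(q-dc),"dir",ang(q-dc),"axis",ang(v),"LxW",L.round(4),ce[i])
E
python3 dial.py w5 276 215; python3 dial.py w1 336 195
python3 - <<'E'
import cv2
im=cv2.imread("pics/w5.png"); cv2.imwrite("pics/c5.png",cv2.resize(im[155:270,205:345],(728,598),interpolation=cv2.INTER_CUBIC))
E
```

```text
disc [ 0.5727 -0.246   0.0286]
 white n 5 [260.2 194.2] z 0.098 pos [ 0.5571 -0.2132] r 0.0363 dir 115.4 axis 52.4 len [0.0014 0.0041]
 white n 5 [260.2 194.2] z 0.061 pos [ 0.5562 -0.2227] r 0.0286 dir 125.2 axis 52.4 len [0.0015 0.0045]
 white n 60 [266.1 216.6] z 0.098 pos [ 0.5659 -0.2367] r 0.0115 dir 126.2 axis 122.6 len [0.003  0.0244]
 white n 60 [266.1 216.6] z 0.061 pos [ 0.5659 -0.2487] r 0.0073 dir -158.7 axis 122.6 len [0.0033 0.027 ]
clip [ 0.6201 -0.2658] r 0.0514 dir -22.6 axis 78.0 LxW [0.0063 0.0093] [309.87179487 234.94871795]
disc [ 0.5742 -0.2462  0.0289]
 white n 62 [330.  214.1] z 0.098 pos [ 0.5661 -0.2376] r 0.0118 dir 133.3 axis 122.6 len [0.0031 0.0231]
 white n 62 [330.  214.1] z 0.061 pos [ 0.5544 -0.2434] r 0.0200 dir 172.1 axis 122.6 len [0.0034 0.0256]
 white n 5 [311. 214.] z 0.098 pos [ 0.5662 -0.218 ] r 0.0293 dir 105.8 axis -163.7 len [0.0025 0.0027]
 white n 5 [311. 214.] z 0.061 pos [ 0.5545 -0.2217] r 0.0314 dir 128.8 axis -163.7 len [0.0028 0.003 ]
clip [ 0.6188 -0.2656] r 0.0486 dir -23.5 axis 66.4 LxW [0.0017 0.0085] [352.66666667 157.5       ]
```

View pics/c5.png

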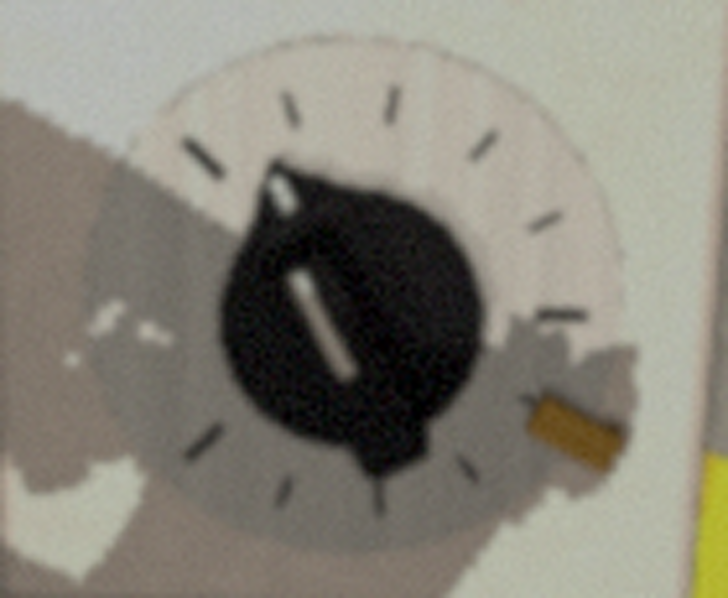

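```bash
sed -i 's/(u0,v0),42/(u0,v0),int(sys.argv[4]) if len(sys.argv)>4 else 42/' dial.py; python3 dial.py w5 276 215 60|grep clip; python3 dial.py w1 336 195 62|grep clip
python3 - <<'E'
from h import *
p=dict(np.load("pics/w5.npz")); x=lambda a,b:(205+(a+.5)/5.2-.5,155+(b+.5)/5.2-.5)
W=lambda l,z:np.array([onz(p,x(*q),z)[:2] for q in l])
t=[(202,158),(290,110),(392,105),(483,145),(545,220),(560,315),None,(467,470),(378,495),(285,493),(203,443)]
idx=[i for i in range(11) if t[i]]; P=W([t[i] for i in idx],.051)
A=np.c_[2*P,np.ones(len(P))]; s=np.linalg.lstsq(A,(P**2).sum(1),rcond=None)[0]; c=s[:2]; print("tick circle",c.round(4),(s[2]+c@c)**.5)
a=np.unwrap(np.arctan2(*(P-c).T[::-1])); k=np.polyfit(idx,np.degrees(a),1); print("tick step,zero deg",k, "resid",(np.degrees(a)-np.polyval(k,idx)).round(1))
for q in W([(580,433),(535,413),(622,453)],.059): print("clip pt r",np.linalg.norm(q-c),"dir",np.degrees(np.arctan2(*(q-c)[::-1])))
n=W([(284,193)],.066)[0]; print("nose mark dir",np.degrees(np.arctan2(*(n-c)[::-1])))
plan([.573,-.246,.16],32.6); plan([.573,-.246,.20],32.6)
E
```

```text
clip [ 0.6268 -0.2687] r 0.0587 dir -22.7 axis 156.0 LxW [0.0095 0.0208] [315.04580153 237.77862595]
clip [ 0.6278 -0.2694] r 0.0584 dir -23.4 axis 158.4 LxW [0.0097 0.0208] [356.78612717 149.0982659 ]
tick circle [ 0.5726 -0.2474] 0.04813033828136802
tick step,zero deg [-26.94218741 139.85053851] resid [ 0.5  0.1 -0.3 -0.1  0.  -0.4 -0.3  0.1  0.4  0.1]
clip pt r 0.05942720308261588 dir -20.910698756650945
clip pt r 0.047899628027959454 dir -21.557494928575966
clip pt r 0.07042541795725325 dir -20.73006963686749
nose mark dir 121.58561174635562
t 13.6 shift [-0.1172 -0.0163  0.4177] turn [-0.0007 -0.0007 -0.1434] | min rows 2.8 q6 -0.62
t 13.6 shift [-0.117  -0.0165  0.3177] turn [-0.0007 -0.0007 -0.1434] | min rows 2.4 q6 -0.62
```

```bash
python3 -m handwheel '[[-0.06,-0.008,0.1,0,0,-0.06,0.2],[-0.117,-0.0165,0.2,0,0,-0.12,0.2],[-0.117,-0.0165,0.3,0,0,-0.143,0.2],[-0.117,-0.0165,0.38,0,0,-0.143,0.2],[-0.117,-0.0165,0.42,0,0,-0.143,0.2],[-0.117,-0.0165,0.42,0,0,-0.143,0.2],[-0.117,-0.0165,0.42,0,0,-0.143,0.2],[-0.117,-0.0165,0.42,0,0,-0.143,0.2]]'
python3 - <<'E'
from h import *
plan([.573,-.2465,.09],32.6)
E
```

```text
time: 14.6
eef_pos: [0.5743, -0.2478, 0.1621]
tcp_rot: [0.481, 0.877, -0.0, 0.001]
contact_force: [0.0, -0.9, 0.2]
opening: 0.602
finger_force: 0.0
t 14.6 shift [ 0.0048 -0.001   0.1802] turn [ 0.0002  0.0007 -0.0008] | min rows 1.2 q6 -1.14
```

```bash
python3 -m handwheel '[[0.004,-0.001,0.06,0,0,0,0.2],[0.004,-0.001,0.11,0,0,0,0.2],[0.004,-0.001,0.15,0,0,0,0.2],[0.004,-0.001,0.17,0,0,0,0.2],[0.004,-0.001,0.178,0,0,0,0.2],[0.004,-0.001,0.178,0,0,0,0.2]]'; python3 -m handwheel '[[0,0,0,0,0,0,0],[0,0,0,0,0,0,-0.2],[0,0,0,0,0,0,-0.4],[0,0,0,0,0,0,-0.6],[0,0,0,0,0,0,-0.8],[0,0,0,0,0,0,-0.8],[0,0,0,0,0,0,-0.8]]' 25
```

```text
time: 15.35
eef_pos: [0.5723, -0.2464, 0.0891]
tcp_rot: [0.481, 0.876, -0.0, -0.0]
contact_force: [-0.4, 0.1, 0.2]
opening: 0.603
finger_force: 0.0
time: 16.23
eef_pos: [0.5723, -0.2461, 0.0891]
tcp_rot: [0.481, 0.876, 0.0, -0.0]
contact_force: [1.0, 1.3, 1.5]
opening: 0.182
finger_force: 28.4
```

```bash
python3 -m handwheel '[[0,0,0,0,0,0.03,-0.8],[0,0,0,0,0,0.08,-0.8],[0,0,0,0,0,0.13,-0.8],[0,0,0,0,0,0.18,-0.8],[0,0,0,0,0,0.23,-0.8],[0,0,0,0,0,0.28,-0.8],[0,0,0,0,0,0.33,-0.8],[0,0,0,0,0,0.38,-0.8],[0,0,0,0,0,0.43,-0.8],[0,0,0,0,0,0.48,-0.8],[0,0,0,0,0,0.52,-0.8],[0,0,0,0,0,0.54,-0.8]]'; python3 -m handwheel '[[0,0,0,0,0,0.04,-0.8],[0,0,0,0,0,0.08,-0.8],[0,0,0,0,0,0.12,-0.8],[0,0,0,0,0,0.16,-0.8],[0,0,0,0,0,0.2,-0.8],[0,0,0,0,0,0.24,-0.8],[0,0,0,0,0,0.255,-0.8],[0,0,0,0,0,0.264,-0.8],[0,0,0,0,0,0.264,-0.8],[0,0,0,0,0,0.264,-0.8]]';  python3 - <<'E'
from h import *
plan([.5723,-.2461,.0891],-112.3)
E
```

```text
time: 17.73
eef_pos: [0.5743, -0.2467, 0.0891]
tcp_rot: [0.976, 0.217, 0.003, 0.001]
contact_force: [7.2, -0.5, -3.7]
opening: 0.182
finger_force: 27.8
time: 18.98
eef_pos: [0.5744, -0.2478, 0.0891]
tcp_rot: [0.981, -0.194, 0.003, 0.001]
contact_force: [7.5, -4.2, -3.5]
opening: 0.184
finger_force: 27.5
t 18.975 shift [-0.0065 -0.002   0.    ] turn [ 0.0004 -0.0023 -0.0001] | min rows 0.0 q6 1.39
```

```bash
python3 -m handwheel '[[0,0,0,0,0,0,-0.6],[0,0,0,0,0,0,-0.3],[0,0,0,0,0,0,0],[0,0,0,0,0,0,0.1],[0,0,-0.08,0,0,0,0.2],[0,0,-0.2,0,0,0,0.2],[0,0,-0.33,0,0,0,0.2],[0,0,-0.45,0,0,0,0.2],[0,0,-0.45,0,0,0,0.2],[0,0,-0.45,0,0,0,0.2],[0,0,-0.45,0,0,0,0.2]]'; python3 shot.py w6;python3 - <<'E'
from h import *
im=cv2.imread("pics/w6.png"); p=dict(np.load("pics/w6.npz")); u=proj(p,[.573,-.2465,.066]); print(u); a,b=map(int,u.round())
cr=im[b-75:b+75,a-100:a+100]; cv2.imwrite("pics/c6.png",cv2.resize(cr,(800,600),interpolation=cv2.INTER_CUBIC))
E
python3 dial.py w6 280 210 75
```

```text
time: 20.35
eef_pos: [0.5714, -0.2457, 0.2664]
tcp_rot: [0.981, -0.193, -0.003, -0.001]
contact_force: [-0.6, 0.5, -0.2]
opening: 0.6
finger_force: 0.0
[277.57648331 184.91669156]
disc [ 0.5735 -0.2478  0.0283]
 white n 11 [278.6 151.9] z 0.098 pos [ 0.6054 -0.2607] r 0.0344 dir -22.1 axis 52.9 len [0.0023 0.0033]
 white n 11 [278.6 151.9] z 0.061 pos [ 0.6007 -0.2589] r 0.0293 dir -22.2 axis 52.9 len [0.0026 0.0037]
 white n 103 [278.5 181.3] z 0.098 pos [ 0.5825 -0.2512] r 0.0096 dir -21.2 axis 157.3 len [0.0032 0.0229]
 white n 103 [278.5 181.3] z 0.061 pos [ 0.5748 -0.2482] r 0.0014 dir -18.9 axis 157.3 len [0.0036 0.0258]Traceback (most recent call last):
  File "dial.py", line 20, in <module>
    b=cv2.inRange(hsv,(8,120,50),(22,255,255))*win; k,l,st,ce=cv2.connectedComponentsWithStats(b); i=1+st[1:,4].argmax()
                                                                                                       ~~~~~~~~~~~~~~~^^
ValueError: attempt to get argmax of an empty sequence
```

View pics/c6.png

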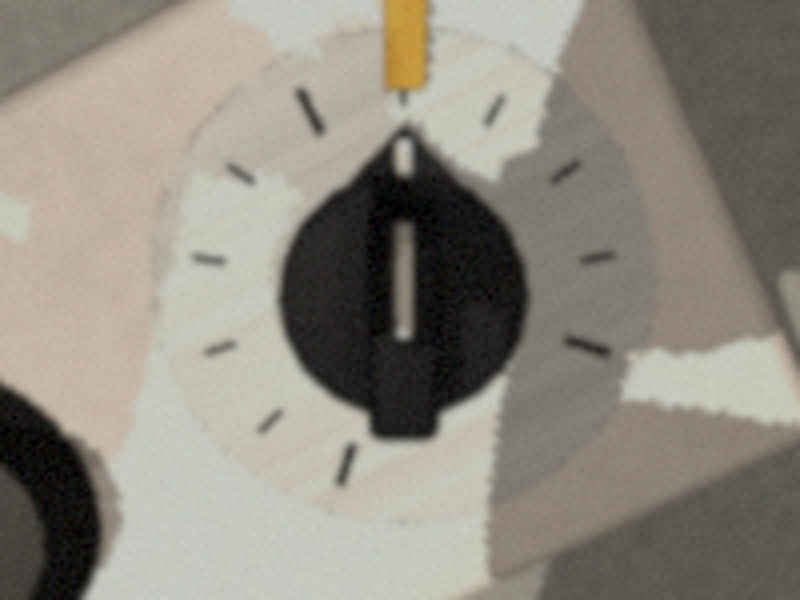

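The nose (column 404) lines up with the clip (columns 386–428) in this crop. I'll measure the remaining difference and check the jar.

Run:
```python
from h import *
im=cv2.imread("pics/w6.png"); p=dict(np.load("pics/w6.npz")); hsv=cv2.cvtColor(im,cv2.COLOR_BGR2HSV)
W=lambda c,z: np.array([onz(p,q,z)[:2] for q in np.asarray(c,float)])
b=cv2.inRange(hsv,(12,110,60),(28,255,255)); b[:, :255]=0; b[:,300:]=0; b[140:]=0
k,l,st,ce=cv2.connectedComponentsWithStats(b); i=1+st[1:,4].argmax(); Q=W(np.argwhere(l==i)[:,::-1],.059)
q=Q.mean(0); e,V=np.linalg.eigh(np.cov((Q-q).T)); v=V[:,1]; v=v*np.sign(v[0]); print("clip",st[i],q.round(4),(12*e)**.5,"axis",np.degrees(np.arctan2(v[1],v[0])))
for c in((.5735,-.2478),(.573,-.2465),(.5726,-.2474)): d=q-c; print("r",np.linalg.norm(d),"dir",np.degrees(np.arctan2(d[1],d[0])))
t=eyes.read_camera("top")[:,:,::-1]; s=eyes.read_camera("scene")[:,:,::-1]
f=lambda im,x,y:cv2.resize(im[y-45:y+45,x-60:x+60],(400,300),interpolation=cv2.INTER_CUBIC)
cv2.imwrite("pics/c7.png",np.hstack([f(t,345,180),f(s,230,185)]))
```

```text
clip [274 108  11  25 252] [ 0.6276 -0.27  ] [0.00950688 0.02110035] axis -23.549625662430476
r 0.058475060842737486 dir -22.320278531951594
r 0.0594399447941854 dir -23.296500789286338
r 0.05945954880337416 dir -22.347476322135513
```

View pics/c7.png

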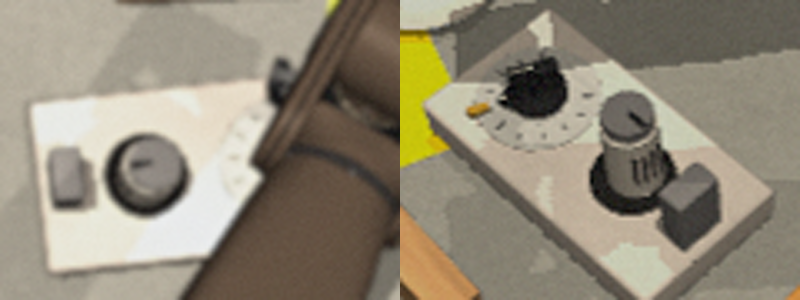

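The jar stands upright and centred with its code facing the reader. The nose is at about -22.5° and the clip at about -22.7°, so they agree within 1°, and the robot touches nothing. Handing in.

```bash
python3 -c "
from plant import ctrl
print(ctrl.sign_off())"
```

```text
the job is handed in; nothing more can be done
None
```

I handed the job in at about 20 s: the white jar stands upright and released in the middle of the plate with its code facing the reader, and the dial's nose is at the brass clip to within about 1° by my camera measurement (no verdict was returned).

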